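Load the shaker carrier and put on its hold-down plate

TASK

Load the bottle carrier for the shaker: stand the three capped bottles upright in its compartments, the large bottle in the widest one, the medium in the middle-sized one and the small in the narrowest. Then lower the hold-down plate over them so that both its holes go onto the carrier's two dowels and it lies flat and fully home on the end posts. Leave the two open, uncapped bottles, the tip box and the beaker where they stand.

Things in the scene. Friction and masses are not known exactly. Their poses are not given: they have to be found in the camera images.
- bottle_large: Capped white plastic lab bottle, standing, to be loaded. Round, 46 mm across, 68 mm high in all: the plain body is 54 mm high, the grey ribbed screw cap on top is 14 mm high and 40 mm across. Origin: centre of the underside; z up. About 110 g.
- bottle_medium: Capped white plastic lab bottle, standing, to be loaded. Round, 36 mm across, 62 mm high in all: body 48 mm, grey ribbed cap 14 mm high and 30 mm across. Origin: centre of the underside; z up. About 70 g.
- bottle_small: Capped white plastic lab bottle, standing, to be loaded. Round, 28 mm across, 56 mm high in all: body 42 mm, grey ribbed cap 14 mm high and 22 mm across. Origin: centre of the underside; z up. About 40 g.
- open_large: Look-alike, to be left: white plastic bottle 46 mm across with no cap, a bare white neck 34 mm across round a dark open mouth; 66 mm high. Origin: centre of the underside.
- open_medium: Look-alike, to be left: white plastic bottle 36 mm across with no cap, a bare white neck 24 mm across round a dark open mouth; 60 mm high. Origin: centre of the underside.
- carrier: Fixed aluminium tray, 222 (x) by 72 mm (y); origin: centre of underside, on the bench. Floor 4 mm; walls 4 mm, tops at 16 mm. Compartments, all 64 mm in y, centred y 0: widest 64 mm at x -53, middle 54 at x +10, narrowest 44 at x +63. End posts at x -100, +100: 22 x 40 mm, tops at 76 mm, each with a central steel dowel, 8 mm thick, 14 mm high, upper 6 mm tapering to 3 mm (tip at 90 mm).
- plate: Aluminium hold-down plate lying flat, 222 (x) by 60 (y) by 6 mm; 12 mm through holes at x -100 and +100, y 0; either way round fits. Origin: centre of underside. Black bar handle over its middle: 84 mm along x, 14 mm thick in y, 29 to 43 mm above the underside, on two 12 mm feet at x -33, +33. About 300 g. Home: underside on the post tops, 76 mm up, clear of the bottles.
- tip_box: Bystander: blue pipette-tip box with a clear lid, 84 x 124 x 60 mm. Origin: centre of the underside. To be left.
- beaker: Bystander: open glass beaker, 68 mm across, 85 mm high. Origin: centre of the underside. To be left.
There are look-alikes about, which are no part of the job. Leave any purple look-alike of the bottle_small alone.

How it is judged:
On the way, in this order (a step that is already met when the one before it is completed fails the run):
1. the three capped bottles stand released in their own compartments, the plate not yet on (x of bottle_large in the frame of carrier between -0.065 and -0.041 m and y of bottle_large in the frame of carrier between -0.021 and 0.021 m and z of bottle_large in the frame of carrier between 0 and 0.008 m and angle between each of bottle_large, bottle_medium, bottle_small's own z axis and vertical below 0.12 rad and linear speed of each of bottle_large, bottle_medium, bottle_small below 0.03 m/s and contact force between the fingers and bottle_large below 0.1 N and x of bottle_medium in the frame of carrier between -0.002 and 0.022 m and y of bottle_medium in the frame of carrier between -0.021 and 0.021 m and z of bottle_medium in the frame of carrier between 0 and 0.008 m and contact force between the fingers and bottle_medium below 0.1 N and x of bottle_small in the frame of carrier between 0.051 and 0.075 m and y of bottle_small in the frame of carrier between -0.021 and 0.021 m and z of bottle_small in the frame of carrier between 0 and 0.008 m and contact force between the fingers and bottle_small below 0.1 N and horizontal distance between plate and carrier above 0.1 m), for 0.2 s.
2. the plate lies home on both dowels (horizontal distance between plate and carrier below 0.006 m and angle between the x axis of plate and the x axis of carrier, either way round below 0.05 rad and z of plate in the frame of carrier between 0.073 and 0.079 m and angle between plate's own z axis and vertical below 0.03 rad and linear speed of plate below 0.03 m/s and contact force between the fingers and plate below 0.1 N), for 0.2 s.
At the end, for the whole second after the job is handed in: Capped bottles upright on the floor of their own compartments (12 mm along, 21 mm across); plate on both dowels, flat on the posts (6 mm, 0.05 rad, height within 3 mm, level to 0.03 rad); all released, at rest; open bottles, tip box, beaker within 25 mm of their starts (all of step 2 and x of bottle_large in the frame of carrier between -0.065 and -0.041 m and y of bottle_large in the frame of carrier between -0.021 and 0.021 m and z of bottle_large in the frame of carrier between 0 and 0.008 m and angle between each of bottle_large, bottle_medium, bottle_small's own z axis and vertical below 0.12 rad and linear speed of each of bottle_large, bottle_medium, bottle_small below 0.03 m/s and contact force between the fingers and bottle_large below 0.1 N and x of bottle_medium in the frame of carrier between -0.002 and 0.022 m and y of bottle_medium in the frame of carrier between -0.021 and 0.021 m and z of bottle_medium in the frame of carrier between 0 and 0.008 m and contact force between the fingers and bottle_medium below 0.1 N and x of bottle_small in the frame of carrier between 0.051 and 0.075 m and y of bottle_small in the frame of carrier between -0.021 and 0.021 m and z of bottle_small in the frame of carrier between 0 and 0.008 m and contact force between the fingers and bottle_small below 0.1 N and distance of each of open_large, open_medium, tip_box, beaker from where it was at the start of the episode below 0.025 m); the robot touches nothing.
It fails at once if open large moved more than 25 mm or tipped over (distance of open_large from where it was at the start of the episode above 0.025 m or angle between open_large's own z axis and vertical above 0.4 rad).
It fails at once if open medium moved more than 25 mm or tipped over (distance of open_medium from where it was at the start of the episode above 0.025 m or angle between open_medium's own z axis and vertical above 0.4 rad).
It fails at once if tip box moved more than 25 mm or tipped over (distance of tip_box from where it was at the start of the episode above 0.025 m or angle between tip_box's own z axis and vertical above 0.4 rad).
It fails at once if beaker moved more than 25 mm or tipped over (distance of beaker from where it was at the start of the episode above 0.025 m or angle between beaker's own z axis and vertical above 0.4 rad).
It also fails if it takes over 112 s, if anything falls off the work surface, if the arm or the gripper's body presses on something with over 40 N, if the wrist force passes 120 N, or if a joint passes its speed limit or range.

ROBOT

A 6-joint arm with a two-finger parallel gripper is mounted at the origin on the work surface. World frame = base frame: x ahead of the robot, y to its left, z up, the work surface at z = 0. Lengths are in m, angles in rad, forces in N, time in s.
With the tool pointing down it reaches from about 0.35 to 0.775 m from the base axis. Payload 7.3 kg.
Tool frame: the origin (TCP) lies at the centre of the arm's flange, where the gripper is bolted on; the fingertips stand 178 mm ahead of it and the grasp point (between the pads) lies 159 mm ahead of it (tip_extent is the distance from the TCP to the fingertips, in m); z points along the fingers, y is the line along which they close (so a half turn about z gives the same grasp; the last joint's range is limited). The gripper opens to 92 mm and grips with 3 to 60 N. Pads are 19 mm wide; open, the fingers measure 130 mm over their backs; the gripper's body (75 mm by 190 mm) begins 47 mm behind the grasp point.
Start: joints at [-1.28, 0.342, 1.524, -0, 1.275, -0.146], TCP at [0.222, -0.476, 0.405] pointing down, gripper open.
Joint ranges: [-2.53, 2.53], [-0.77, 2.02], [0.04, 2.7], [-1, 4.14], [0.28, 2.66], [-3.11, 3.11]. Speed limits (rad/s): [2.57, 2.57, 3.14, 3.14, 3.14, 3.14].

INTERFACE

Orientations are given as [roll, pitch, yaw] about the fixed x, y, z axes, in that order (R = Rz(yaw) Ry(pitch) Rx(roll)).
In Python, from cell import * gives the robot as it stands.
- The arm moves only by the tool arm_command, never from a script. Its arguments are lists of equal length, an entry for each row: "xyz": the shift along the world's x, y, z in mm, a list of three; "spin": the turn about the world's z in degrees. In form: {"xyz": [[tx, ty, tz], ...], "spin": [spin, ...]}. A call has 1 to 20 rows; each row shifts and turns the commanded pose from where the row before left it; what a row does not reach is not made up. A row lasts 1/10 s, in which the tool goes at most 50 mm and 8.59 degrees, less where a joint would pass 70% of its speed; a pose out of reach is approached as far as the arm can. A call with a gripper value outside its range is refused whole. "jaw" is the opening, from -1 (shut) to 1 (fully open), set as the call begins (left out, the last holds). The fingers move at their own pace and stop on an object; "squeeze" is the grip in N (left out, the last holds). Time passes only in rows, so rows that do not move let the fingers close. It gives the time, the measured TCP pose, the force, the opening and the grip force at its end, in the units of the state.
- observe(): the state, without advancing time (a new reading comes with each control period).
- read_camera(name): name is "side" or "top"; returns a dict with "img" (420x560x3 uint8, red, green, blue), "depth" (420x560 float32, m along the optical axis (not along the pixel's ray), 0 where there is no reading), "fx", "fy", "cx", "cy" (pixels), "world_from_camera" (4x4, takes a point from camera to world coordinates). Camera axes: x right, y up, looking along -z (the intrinsics and any distortion apply to the point x, -y, -z); pixel columns grow to the right and rows downward; lengths in m; the calibration is good to about 2 mm. A picture is of the moment at which its call begins.
- hand_in(): hands the job in; it is judged then, once.
The state is a dict: "time": time; "qpos": joint angles; "qvel": joint speeds; "joint_efforts": joint torques, N m; "tool_pos": TCP position; "tool_rot": TCP orientation; "contact_force": force on the tool from outside, world axes, zero at the start; "torque": the same for the moment, N m; "opening": finger opening in m; "grip_force": force on a finger pad.
Only numpy, scipy, OpenCV 4.12 (cv2) and the standard library are available. Lean on these libraries where they do the work, as an engineer would, in place of code of your own. Each camera call takes 0.05 s, during which the arm holds its last target. There are 200 camera calls.

## Working session

There is one attempt and no reset: what is moved stays moved. The work goes in short steps, Python scripts to look and compute and a tool call to move; the robot and the scene stay as the last step left them, time stands still between calls to the robot, and variables do not carry over. Pictures are saved under pics/ and viewed, at most 14 in all, crops included, and the job is handed in when it is done.

Besides the shell and the picture viewer there is one more tool, called as name([rows], argument=value, ...), one row to a line, values as JSON. arm_command: Moves the arm, as the interface text tells. Its arguments: {"type":"object","properties":{"xyz":{"type":"array","items":{"type":"array","items":{"type":"number"}}},"spin":{"type":"array","items":{"type":"number"}},"jaw":{"type":"number"},"squeeze":{"type":"number"}},"required":["xyz","spin"]}

```bash
ls; mkdir -p pics; cat > h.py <<'E'
from cell import *
import numpy as np, cv2
def shot(n,tag):
    c=read_camera(n); cv2.imwrite(f'pics/{tag}.png',c['img'][:,:,::-1]); np.savez(f'{tag}.npz',**c); return c
def load(tag): return dict(np.load(f'{tag}.npz'))
def pts(c):
    d=c['depth']; v,u=np.mgrid[:d.shape[0],:d.shape[1]]
    P=np.stack([(u-c['cx'])/c['fx']*d,-(v-c['cy'])/c['fy']*d,-d,np.ones_like(d)],-1)
    return (P@c['world_from_camera'].T)[...,:3]
def ray(c,u,v,z):
    W=c['world_from_camera']; r=W[:3,:3]@np.array([(u-c['cx'])/c['fx'],-(v-c['cy'])/c['fy'],-1]); o=W[:3,3]
    return o+r*(z-o[2])/r[2]
E
python3 - <<'E'
from h import *
for n in('top','side'):
    c=shot(n,n+'0'); print(n,c['fx'],c['cx'],c['cy'],c['world_from_camera'].round(3).tolist(),[k for k in c])
print(observe())
E
```

```text
pics
top 392.6853328887028 277.7491054703561 210.66431348703955 [[0.007, 0.995, -0.099, 0.527], [-1.0, 0.008, 0.007, 0.018], [0.008, 0.099, 0.995, 0.825], [0.0, 0.0, 0.0, 1.0]] ['img', 'depth', 'fx', 'fy', 'cx', 'cy', 'world_from_camera']
side 419.3121054231922 274.2590525010235 210.91137951766441 [[0.758, 0.51, -0.406, 0.262], [-0.652, 0.582, -0.486, -0.395], [-0.012, 0.633, 0.774, 0.692], [0.0, 0.0, 0.0, 1.0]] ['img', 'depth', 'fx', 'fy', 'cx', 'cy', 'world_from_camera']
{'time': 0.1, 'qpos': array([-1.28001870e+00,  3.42677322e-01,  1.52493318e+00, -1.41651896e-05,
        1.27541831e+00, -1.45946966e-01]), 'qvel': array([ 0.00013437, -0.00134567, -0.00394851, -0.00067773, -0.00171328,
       -0.00062732]), 'joint_efforts': array([ 1.47219900e-03, -4.32004631e+01, -2.44694942e+01,  7.18763075e-02,
        5.25838626e-02, -4.79435892e-05]), 'tool_pos': array([ 0.22206954, -0.47558602,  0.40409761]), 'tool_rot': array([-3.14016979e+00, -1.95458702e-04,  4.36728587e-01]), 'contact_force': array([-0.25342774,  0.02489089, -0.31446769]), 'torque': array([0.04277098, 0.02147107, 0.02895291]), 'grip_force': 0.0, 'opening': 0.0918996838342261}
```

View pics/top0.png

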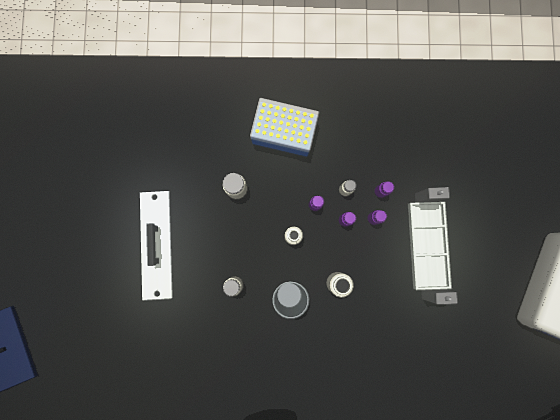

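View pics/side0.png

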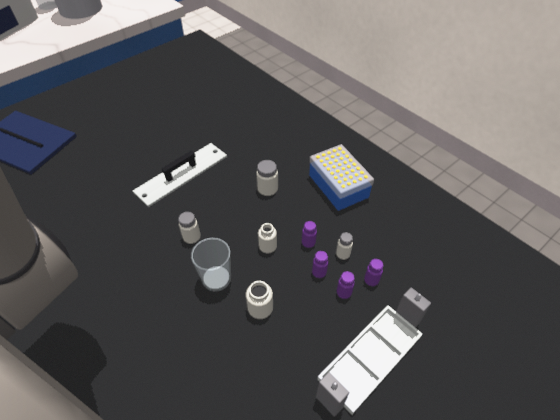

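The top view shows these candidates:
- **Grey-capped bottles:** large (235,185), medium (233,287), small (348,187).
- **Look-alikes:** open medium (293,235), open large (340,285), purple smalls (317,202), (348,218), (387,188), (379,216).
- **Other things:** beaker (291,299), tip box (285,125), plate (156,245), carrier (431,245).

I choose the three grey-capped white bottles and check them in a close crop.

```bash
python3 - <<'E'
from h import *
a=load('top0')['img'][160:320,210:470,::-1]; cv2.imwrite('pics/c1.png',cv2.resize(a,None,fx=3,fy=3,interpolation=cv2.INTER_CUBIC))
b=load('side0')['img'][140:415,120:440,::-1]; cv2.imwrite('pics/c2.png',cv2.resize(b,None,fx=2.1,fy=2.1,interpolation=cv2.INTER_CUBIC))
for n in('top0','side0'):
    c=load(n);P=pts(c);
    for u,v in ([(235,181),(233,285),(348,185),(293,234),(156,213),(440,192),(431,290)] if n=='top0' else [(267,168),(187,219),(346,239),(181,180),(415,300)]):
        print(n,u,v,P[v,u].round(4), c['img'][v,u])
E
```

```text
top0 235 181 [0.6593 0.0965 0.068 ] [182 181 178]
top0 233 285 [0.459  0.0971 0.0639] [175 175 170]
top0 348 185 [ 0.6552 -0.1261  0.0566] [166 163 162]
top0 293 234 [ 0.5577 -0.0177  0.0514] [91 93 90]
top0 156 213 [0.601  0.2664 0.0064] [240 242 242]
top0 440 192 [ 0.6382 -0.2955  0.087 ] [128 128 127]
top0 431 290 [ 0.4498 -0.291   0.0404] [73 74 69]
side0 267 168 [0.6545 0.0963 0.0667] [153 149 153]
side0 187 219 [0.4531 0.0945 0.0638] [156 153 156]
side0 346 239 [ 0.6515 -0.1341  0.0564] [167 163 166]
side0 181 180 [0.522  0.2424 0.0067] [237 238 236]
side0 415 300 [ 0.6338 -0.298   0.0775] [137 134 136]
```

View pics/c1.png

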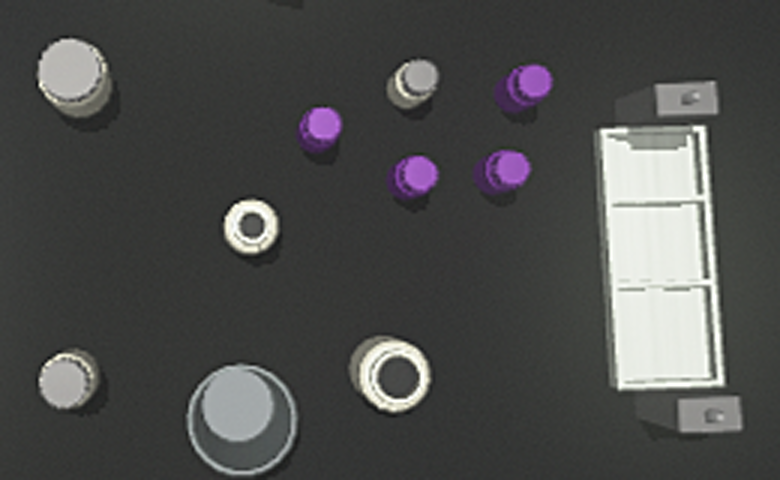

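View pics/c2.png

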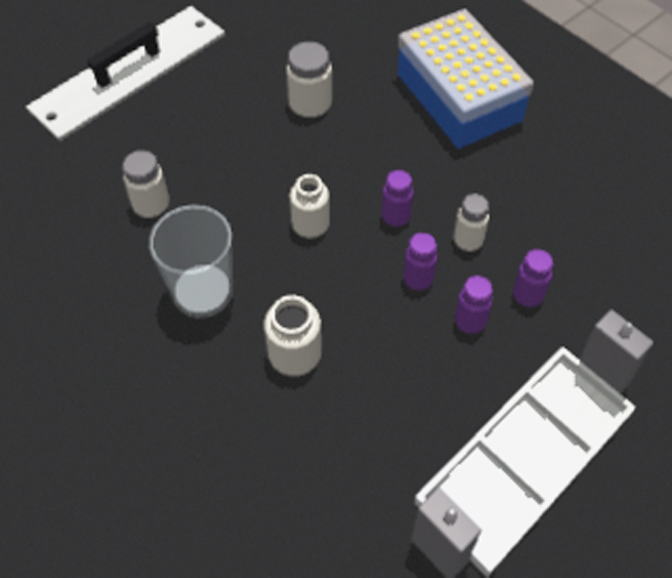

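The crops confirm the choice: grey caps at c1 (72,70) large, (68,380) medium and (420,77) small. The open ones at (251,226) and (392,375) and the purple ones are left. The carrier's narrow compartment is at the top (far +x) and its widest at the bottom. Next I measure.

```bash
cat > m.py <<'E'
from h import *
from scipy.optimize import least_squares
def rayOD(c,u,v):
    W=c['world_from_camera']; r=W[:3,:3]@np.array([(u-c['cx'])/c['fx'],-(v-c['cy'])/c['fy'],-1]); return W[:3,3],r/np.linalg.norm(r)
def tri(cs,px):
    A=np.zeros((3,3));b=np.zeros(3);L=[]
    for c,p in zip(cs,px):
        o,d=rayOD(c,*p);M=np.eye(3)-np.outer(d,d);A+=M;b+=M@o;L.append((M,o))
    x=np.linalg.solve(A,b);return x,[np.linalg.norm(M@(x-o)) for M,o in L]
def blob(c,P,xy,r,z0,z1):   # ellipse/rect centre of top-face pixels
    m=(np.hypot(P[...,0]-xy[0],P[...,1]-xy[1])<r)&(P[...,2]>z0)&(P[...,2]<z1)&(c['depth']>0)
    m=cv2.morphologyEx(m.astype(np.uint8),cv2.MORPH_CLOSE,np.ones((3,3)))
    cn=max(cv2.findContours(m,0,2)[0],key=cv2.contourArea)
    q=P[m>0]; return cn[:,0,:],cv2.minAreaRect(cn)[0],q
def caps(cs,Ps,xy,h,r=.04):
    px=[blob(c,P,xy,r,h-.006,h+.006) for c,P in zip(cs,Ps)]
    x,e=tri(cs,[p[1] for p in px])
    w=[ [ray(c,*p[1],h)[:2].round(4), cv2.minEnclosingCircle((np.array([ray(c,*k,h)[:2] for k in p[0]])*1000).astype(np.float32))] for c,p in zip(cs,px)]
    return x,e,w,px
E
python3 - <<'E'
from m import *
cs=[load('top0'),load('side0')];Ps=[pts(c) for c in cs]
for n,xy,h in(('L',(.655,.096),.068),('M',(.455,.096),.062),('S',(.653,-.13),.056)):
    x,e,w,px=caps(cs,Ps,xy,h); print(n,x.round(4),np.round(e,4),w)
    print([np.median(p[2],0).round(4) for p in px])
for n,xy in(('p+',(.638,-.295)),('p-',(.438,-.305))):
    px=[blob(c,P,xy,.04,.072,.081) for c,P in zip(cs,Ps)]
    x,e=tri(cs,[p[1] for p in px]);print(n,x.round(4),np.round(e,4),[ray(c,*p[1],.076)[:2].round(4) for c,p in zip(cs,px)],[(np.array(cv2.minAreaRect((p[2][:,:2]*1000).astype(np.float32))[0]).round(1),np.median(p[2][:,2])) for p in px])
    for c,P in zip(cs,Ps):
        m=(np.hypot(P[...,0]-xy[0],P[...,1]-xy[1])<.05)&(P[...,2]>.083); print('dowel',P[m].mean(0).round(4),P[m][:,2].max().round(4),m.sum())
# bystanders & others: cylinders by depth, coarse
for n,xy,h in(('OM',(.555,-.018),.060),('OL',(.46,-.11),.066)):
    px=[blob(c,P,xy,.04,h-.006,h+.006) for c,P in zip(cs,Ps)];print(n,[p[2][:,:2].mean(0).round(3) for p in px])
c=cs[0];hsv=cv2.cvtColor(c['img'],cv2.COLOR_RGB2HSV);m=((hsv[...,0]>125)&(hsv[...,0]<160)&(hsv[...,1]>90)&(Ps[0][...,2]>.05)).astype(np.uint8)
print('purple',[Ps[0][int(q[1]),int(q[0])].round(3) for q in cv2.connectedComponentsWithStats(m)[3][1:]])
P=Ps[0];z=P[...,2]
k=(np.hypot(P[...,0]-.44,P[...,1]+.02)<.06)&(z>.07);print('beaker',P[k].mean(0).round(3),np.ptp(P[k],0).round(3))
# plate: white mask
for c,P in zip(cs,Ps):
    g=(c['img'].min(2)>170)&(np.abs(P[...,2]-.006)<.006)&(P[...,1]>.2);g=cv2.morphologyEx(g.astype(np.uint8),cv2.MORPH_CLOSE,np.ones((5,5)))
    cn=max(cv2.findContours(g,0,2)[0],key=cv2.contourArea);w=np.array([ray(c,*k,.006)[:2] for k in cn[:,0]])*1000
    print('plate',cv2.minAreaRect(w.astype(np.float32)))
    b=(c['img'].max(2)<70)&(P[...,2]>.034)&(P[...,2]<.055)&(np.hypot(P[...,0]-.54,P[...,1]-.25)<.09);b=cv2.morphologyEx(b.astype(np.uint8),cv2.MORPH_OPEN,np.ones((2,2)))
    q=P[b>0];print('handle',b.sum(),cv2.minAreaRect((q[:,:2]*1000).astype(np.float32)),np.percentile(q[:,2],[5,50,95]))
E
```

```text
L [0.6573 0.1022 0.0619] [0.0005 0.0005] [[array([0.6558, 0.1018]), ((655.4240112304688, 101.14353942871094), 20.68840980529785)], [array([0.6538, 0.0971]), ((654.9429321289062, 97.6033706665039), 23.1607723236084)]]
[array([0.6555, 0.1008, 0.0682]), array([0.6552, 0.0979, 0.0682])]
M [0.4551 0.1012 0.0579] [0.0005 0.0005] [[array([0.455 , 0.1011]), ((454.681396484375, 101.47660064697266), 15.710593223571777)], [array([0.4543, 0.0977]), ((454.7847900390625, 98.16053009033203), 17.64298439025879)]]
[array([0.455 , 0.1011, 0.062 ]), array([0.4542, 0.0983, 0.0623])]
S [ 0.656  -0.1298  0.0522] [0.0006 0.0006] [[array([ 0.6549, -0.1287]), ((654.6074829101562, -128.79454040527344), 11.667967796325684)], [array([ 0.6542, -0.1316]), ((654.0911865234375, -131.46141052246094), 13.07601261138916)]]
[array([ 0.655 , -0.1285,  0.0558]), array([ 0.6545, -0.1312,  0.0557])]
p+ [ 0.6401 -0.2975  0.0721] [0.0008 0.0008] [array([ 0.6389, -0.2953]), array([ 0.6384, -0.2985])] [(array([ 639. , -296.4]), np.float64(0.076188243794296)), (array([ 639.8, -297.9]), np.float64(0.07599120051208363))]
dowel [ 
[... 509 characters left out ...]
4, -0.204,  0.056]), array([ 0.625, -0.065,  0.057]), array([ 0.596, -0.187,  0.057]), array([ 0.592, -0.128,  0.055]), array([0.527, 0.018, 0.825])]
beaker [ 0.431 -0.012  0.083] [0.066 0.067 0.018]
plate ((535.9436645507812, 265.7014465332031), (221.9178924560547, 60.41693115234375), 3.710977554321289)
handle 40 ((545.1118774414062, 263.41259765625), (58.06755828857422, 8.309986114501953), 3.360110282897949) [0.00426017 0.03302632 0.03811742]
plate ((536.305419921875, 265.0083923339844), (222.185791015625, 60.814483642578125), 3.753159284591675)
handle 252 ((535.9069213867188, 269.7095642089844), (83.81078338623047, 27.76995849609375), 3.0166571140289307) [0.03044807 0.04109847 0.04479961]
```

Measured, averaging both views. Heights agree with the text:

| Thing | Position (x, y) in m | Yaw |
|---|---|---|
| Large bottle | (.655, .0995) | – |
| Medium bottle | (.4547, .0997) | – |
| Small bottle | (.6546, -.130) | – |
| Carrier centre | (.5392, -.3009) | 2.4° |
| Plate centre | (.536, .2653) | 3.7° |

I start with the small bottle.

arm_command([
  [31,24.5,-7],
  [31,24.5,-7],
  [31,24.5,-7],
  [31,24.5,-7],
  [31,24.5,-7],
  [31,24.5,-7],
  [31,24.5,-7],
  [31,24.5,-7],
  [31,24.5,-7],
  [31,24.5,-7],
  [31,24.5,-7],
  [31,24.5,-7],
  [31,24.5,-7],
  [29.5,27,-7],
  [0,0,0],
  [0,0,0],
  [0,0,0],
], spin=[-1.6,-1.6,-1.6,-1.6,-1.6,-1.6,-1.6,-1.6,-1.6,-1.6,-1.6,-1.6,-1.6,-1.6,0,0,0], jaw=0.15)

```text
time: 1.8
tool_pos: [0.6541, -0.1308, 0.3066]
tool_rot: [3.141, 0.001, 0.046]
contact_force: [-0.7, -0.1, 0.0]
opening: 0.0524
grip_force: 0.0
```

arm_command([
  [0.5,0.8,-20],
  [0,0,-25],
  [0,0,-25],
  [0,0,-20],
  [0,0,-15.6],
  [0,0,0],
  [0,0,0],
], spin=[0,0,0,0,0,0,0])

```text
time: 2.5
tool_pos: [0.6551, -0.13, 0.2018]
tool_rot: [3.141, -0.001, 0.045]
contact_force: [-0.1, -0.0, 0.5]
opening: 0.0527
grip_force: 0.0
```

arm_command([
  [0,0,0],
  [0,0,0],
  [0,0,0],
  [0,0,0],
  [0,0,0],
  [0,0,0],
  [0,0,0],
], spin=[0,0,0,0,0,0,0], jaw=-1, squeeze=15)

```text
time: 3.2
tool_pos: [0.6553, -0.1293, 0.2017]
tool_rot: [3.141, -0.001, 0.046]
contact_force: [-0.1, 0.9, 4.7]
opening: 0.0274
grip_force: 15.0
```

arm_command([
  [0,0,15],
  [0,0,25],
  [0,0,30],
  [0,0,30],
  [0,0,15],
  [-9,-26,0],
  [-10,-30,0],
  [-10,-30,0],
  [-10,-30,0],
  [-10,-30,0],
  [-9.5,-23.5,0],
  [0,0,0],
  [0,0,0],
  [0,0,0],
], spin=[0,0,0,0,0,0,0,0,0,0,0,0,0,0])

```text
time: 4.6
tool_pos: [0.5969, -0.2981, 0.3164]
tool_rot: [-3.141, -0.0, 0.047]
contact_force: [0.1, 0.3, -0.2]
opening: 0.0275
grip_force: 15.0
```

arm_command([
  [0,0,-25],
  [0,0,-25],
  [0,0,-25],
  [0,0,-15],
  [0,0,-10],
  [0,0,-6],
  [0,0,-3.5],
  [0,0,0],
  [0,0,0],
], spin=[0,0,0,0,0,0,0,0,0])

```text
time: 5.5
tool_pos: [0.5968, -0.2991, 0.2075]
tool_rot: [3.141, -0.001, 0.046]
contact_force: [-0.4, 0.3, -0.8]
opening: 0.0275
grip_force: 15.0
```

arm_command([
  [0,0,0],
  [0,0,0],
  [0,0,0],
  [0,0,0],
  [0,0,0],
], spin=[0,0,0,0,0], jaw=0.1)

```text
time: 6.0
tool_pos: [0.5966, -0.2989, 0.2067]
tool_rot: [3.141, -0.0, 0.046]
contact_force: [0.2, 0.1, 0.1]
opening: 0.0505
grip_force: 0.0
```

arm_command([
  [0,0,15],
  [0,0,30],
  [0,0,35],
  [0,0,25],
  [4.4,30,0],
  [5,35,0],
  [5,35,0],
  [5,35,0],
  [5,35,0],
  [5,35,0],
  [5,35,0],
  [5,35,0],
  [5,35,0],
  [5,35,0],
  [5,35,0],
  [4,18.4,0],
  [0,0,0],
  [0,0,0],
  [0,0,0],
], spin=[0,0,0,0,0,0,0,0,0,0,0,0,0,0,0,0,0,0,0])

```text
time: 7.9
tool_pos: [0.655, 0.0979, 0.3118]
tool_rot: [3.141, 0.0, 0.044]
contact_force: [-0.1, 0.3, -0.2]
opening: 0.0505
grip_force: 0.0
```

arm_command([
  [0,0,0],
  [0,0,0],
], spin=[0,0], jaw=0.65)

```text
time: 8.1
tool_pos: [0.6551, 0.0983, 0.3117]
tool_rot: [3.141, 0.0, 0.044]
contact_force: [0.1, 0.5, -0.5]
opening: 0.0622
grip_force: 0.0
```

```bash
python3 - <<'E'
from m import *
cs=[shot('top','top1'),shot('side','side1')];print(observe()['tool_pos'])
Ps=[pts(c) for c in cs]
for c,P in zip(cs,Ps):
    for xy,h in(((.597,-.2985),.060),):
        try:
            b=blob(c,P,xy,.03,h-.005,h+.006);print(ray(c,*b[1],h).round(4),np.median(b[2],0).round(4),len(b[2]))
        except Exception as e: print(e)
E
```

```text
[0.65506002 0.09874572 0.31167814]
[ 0.5977 -0.2986  0.06  ] [ 0.5967 -0.2981  0.0599] 112
[ 0.5966 -0.3003  0.06  ] [ 0.5964 -0.3004  0.0598] 171
```

arm_command([
  [0,0.8,-20],
  [0,0,-25],
  [0,0,-25],
  [0,0,-25],
  [0,0,-16],
  [0,0,0],
  [0,0,0],
], spin=[0,0,0,0,0,0,0])

```text
time: 8.9
tool_pos: [0.6554, 0.1002, 0.2012]
tool_rot: [3.141, -0.001, 0.046]
contact_force: [-0.2, -0.6, 1.1]
opening: 0.076
grip_force: 0.0
```

arm_command([
  [0,0,0],
  [0,0,0],
  [0,0,0],
  [0,0,0],
  [0,0,0],
  [0,0,0],
  [0,0,0],
], spin=[0,0,0,0,0,0,0], jaw=-1, squeeze=20)

```text
time: 9.6
tool_pos: [0.6551, 0.1004, 0.2011]
tool_rot: [-3.142, -0.001, 0.046]
contact_force: [-1.5, 0.8, 5.0]
opening: 0.0452
grip_force: 20.0
```

arm_command([
  [0,0,15],
  [0,0,25],
  [0,0,30],
  [0,0,30],
  [0,0,15],
  [0,0,0],
  [0,0,0],
], spin=[0,0,0,0,0,0,0])

```text
time: 10.3
tool_pos: [0.6547, 0.1002, 0.3154]
tool_rot: [3.141, 0.0, 0.046]
contact_force: [0.0, -0.3, -2.3]
opening: 0.045
grip_force: 20.0
```

arm_command([
  [-8,-20,0],
  [-12,-29,0],
  [-12,-29,0],
  [-12,-29,0],
  [-12,-29,0],
  [-12,-29,0],
  [-12,-29,0],
  [-12,-29,0],
  [-12,-29,0],
  [-12,-29,0],
  [-12,-29,0],
  [-12,-29,0],
  [-12,-29,0],
  [-12,-25.3,0],
  [-4.5,-10,0],
  [0,0,0],
  [0,0,0],
  [0,0,0],
  [0,0,0],
], spin=[0,0,0,0,0,0,0,0,0,0,0,0,0,0,0,0,0,0,0])

```text
time: 12.2
tool_pos: [0.487, -0.3019, 0.3155]
tool_rot: [-3.141, 0.0, 0.047]
contact_force: [-0.7, -0.2, -0.0]
opening: 0.0452
grip_force: 20.0
```

arm_command([
  [-0.5,-0.5,-25],
  [0,0,-25],
  [0,0,-25],
  [0,0,-15],
  [0,0,-10],
  [0,0,-6],
  [0,0,-3],
  [0,0,0],
  [0,0,0],
], spin=[0,0,0,0,0,0,0,0,0])

```text
time: 13.1
tool_pos: [0.4862, -0.3036, 0.2073]
tool_rot: [3.141, -0.001, 0.046]
contact_force: [0.0, -0.3, -0.6]
opening: 0.0455
grip_force: 20.0
```

arm_command([
  [0,0,0],
  [0,0,0],
  [0,0,0],
  [0,0,0],
  [0,0,0],
], spin=[0,0,0,0,0], jaw=0.45)

```text
time: 13.6
tool_pos: [0.486, -0.3035, 0.2067]
tool_rot: [3.141, -0.0, 0.046]
contact_force: [0.0, 0.6, 0.8]
opening: 0.0664
grip_force: 0.0
```

arm_command([
  [0,0,15],
  [0,0,30],
  [0,0,35],
  [0,0,25],
  [-1.3,30,0],
  [-3,35,0],
  [-3,35,0],
  [-3,35,0],
  [-3,35,0],
  [-3,35,0],
  [-3,35,0],
  [-3,35,0],
  [-3,35,0],
  [-3,35,0],
  [-3,35,0],
  [0,23.2,0],
  [0,0,0],
  [0,0,0],
  [0,0,0],
  [0,0,0],
], spin=[0,0,0,0,3.5,3.5,3.5,3.5,3.5,3.5,3.5,3.5,3.5,3.5,3.5,3.9,0,0,0,0])

```text
time: 15.6
tool_pos: [0.4549, 0.0987, 0.3116]
tool_rot: [3.141, 0.0, 0.784]
contact_force: [-0.2, -0.5, -0.1]
opening: 0.0668
grip_force: 0.0
```

```bash
python3 - <<'E'
from m import *
cs=[shot('top','top2'),shot('side','side2')];s=observe();print(s['tool_pos'],s['tool_rot'])
for c in cs:
    P=pts(c)
    for xy,h in(((.597,-.2985),.060),((.486,-.303),.072)):
        b=blob(c,P,xy,.03,h-.005,h+.006);print(ray(c,*b[1],h).round(4),np.median(b[2],0).round(4),len(b[2]))
E
```

```text
[0.45485223 0.09887795 0.31165028] [3.14142640e+00 5.00296871e-05 7.84088566e-01]
[ 0.5967 -0.2986  0.06  ] [ 0.5967 -0.2982  0.0603] 115
[ 0.4873 -0.303   0.072 ] [ 0.4869 -0.3029  0.0722] 375
[ 0.5966 -0.3008  0.06  ] [ 0.5964 -0.3005  0.0597] 167
[ 0.4865 -0.3053  0.072 ] [ 0.487  -0.3056  0.0719] 626
```

Small and large both stand where intended: cap tops at 60 and 72 mm, on the floor. Next is the medium.

arm_command([
  [0,0.5,-20],
  [0,0,-25],
  [0,0,-25],
  [0,0,-25],
  [0,0,-16],
  [0,0,0],
  [0,0,0],
], spin=[0,0,0,0,0,0,0])

```text
time: 16.4
tool_pos: [0.455, 0.0999, 0.2009]
tool_rot: [-3.142, 0.0, 0.785]
contact_force: [0.5, 0.1, -0.5]
opening: 0.0661
grip_force: 0.0
```

arm_command([
  [0,0,0],
  [0,0,0],
  [0,0,0],
  [0,0,0],
  [0,0,0],
  [0,0,0],
  [0,0,0],
], spin=[0,0,0,0,0,0,0], jaw=-1, squeeze=18)

```text
time: 17.1
tool_pos: [0.4548, 0.1003, 0.201]
tool_rot: [3.141, -0.0, 0.786]
contact_force: [-2.3, 0.8, 5.2]
opening: 0.0352
grip_force: 18.0
```

arm_command([
  [0,0,15],
  [0,0,25],
  [0,0,30],
  [0,0,30],
  [0,0,15],
  [0,0,0],
  [0,0,0],
], spin=[0,0,0,0,0,0,0])

```text
time: 17.8
tool_pos: [0.4544, 0.1002, 0.315]
tool_rot: [-3.141, 0.001, 0.786]
contact_force: [-0.7, -0.4, -1.1]
opening: 0.0352
grip_force: 18.0
```

arm_command([
  [4,-20,0],
  [7,-29,0],
  [7,-29,0],
  [7,-29,0],
  [7,-29,0],
  [7,-29,0],
  [7,-29,0],
  [7,-29,0],
  [7,-29,0],
  [7,-29,0],
  [7,-29,0],
  [7,-29,0],
  [7,-29,0],
  [5,-22.7,0],
  [2,-10,0],
  [0,0,0],
  [0,0,0],
  [0,0,0],
  [0,0,0],
], spin=[-2,-3,-3,-3,-3,-3,-3,-3,-3,-3,-3,-3,-3,-3,-1.6,0,0,0,0])

```text
time: 19.7
tool_pos: [0.5498, -0.2994, 0.3158]
tool_rot: [-3.142, 0.0, 0.044]
contact_force: [-0.8, 0.2, -0.7]
opening: 0.0353
grip_force: 18.0
```

arm_command([
  [-0.3,-0.5,-25],
  [0,0,-25],
  [0,0,-25],
  [0,0,-15],
  [0,0,-10],
  [0,0,-6],
  [0,0,-3],
  [0,0,0],
  [0,0,0],
], spin=[0,0,0,0,0,0,0,0,0])

```text
time: 20.6
tool_pos: [0.5496, -0.3011, 0.2074]
tool_rot: [3.141, -0.001, 0.042]
contact_force: [-1.1, 0.0, -1.3]
opening: 0.0354
grip_force: 18.0
```

arm_command([
  [0,0,0],
  [0,0,0],
  [0,0,0],
  [0,0,0],
  [0,0,0],
], spin=[0,0,0,0,0], jaw=0.3)

```text
time: 21.1
tool_pos: [0.5494, -0.301, 0.2067]
tool_rot: [3.141, -0.0, 0.042]
contact_force: [0.5, 0.3, 0.4]
opening: 0.0596
grip_force: 0.0
```

arm_command([
  [0,0,15],
  [0,0,30],
  [0,0,35],
  [0,0,25],
  [-1,35,0],
  [-1,40,0],
  [-1,40,0],
  [-1,40,0],
  [-1,40,0],
  [-1,40,0],
  [-1,40,0],
  [-1,40,0],
  [-1,40,0],
  [-1,40,0],
  [-1,40,0],
  [-1,40,0],
  [-1,40,0],
  [-0.4,30,0],
  [0,0,0],
  [0,0,0],
], spin=[0,0,0,0,0.1,0.1,0.1,0.1,0.1,0.1,0.1,0.1,0.1,0.1,0.1,0.1,0.1,0,0,0])

```text
time: 23.1
tool_pos: [0.5358, 0.2444, 0.3124]
tool_rot: [3.141, -0.001, 0.067]
contact_force: [-0.3, -0.7, 0.6]
opening: 0.0596
grip_force: 0.0
```

```bash
python3 - <<'E'
from m import *
cs=[shot('top','top3'),shot('side','side3')];s=observe();print(s['tool_pos'],s['tool_rot'])
f=[];R=[]
for c in cs:
    P=pts(c)
    for xy,h in(((.597,-.2985),.060),((.5492,-.3005),.066),((.486,-.303),.072)):
        b=blob(c,P,xy,.03,h-.005,h+.006);print(ray(c,*b[1],h).round(4),np.median(b[2],0).round(4),len(b[2]))
    for xy in((.638,-.297),(.4396,-.305)):
        m=(np.hypot(P[...,0]-xy[0],P[...,1]-xy[1])<.02)&(P[...,2]>.083);print('dowel',P[m].mean(0).round(4))
    # plate holes: dark pixels at hole places, rays onto underside..top mean plane
c=load('top0');c2=load('side0')
for n,c in(('top',c),('side',c2)):
    W=c['world_from_camera'];P=pts(c)
    for xy in((.636,.272),(.4363,.2588)):
        d=np.hypot(P[...,0]-xy[0],P[...,1]-xy[1]);m=(d<.012)
        w=np.clip(215-c['img'].mean(2),0,None)*m;v,u=np.nonzero(m);ww=w[m];
        print(n,'hole',ray(c,(u*ww).sum()/ww.sum(),(v*ww).sum()/ww.sum(),.006)[:2].round(4))
E
```

```text
[0.53610914 0.24308538 0.31217134] [ 3.14122765e+00 -3.40734002e-04  6.42579389e-02]
[ 0.5977 -0.2986  0.06  ] [ 0.5967 -0.2978  0.0603] 113
[ 0.5506 -0.3004  0.066 ] [ 0.5497 -0.3004  0.0664] 209
[ 0.4878 -0.3035  0.072 ] [ 0.4869 -0.3029  0.0724] 375
dowel [ 0.6392 -0.2956  0.0878]
dowel [ 0.4396 -0.3037  0.0871]
[ 0.5966 -0.3003  0.06  ] [ 0.5961 -0.3003  0.0596] 169
[ 0.5501 -0.3025  0.066 ] [ 0.5497 -0.3029  0.0659] 325
[ 0.4866 -0.306   0.072 ] [ 0.4871 -0.3056  0.0719] 629
dowel [ 0.6386 -0.2981  0.087 ]
dowel [ 0.4394 -0.3063  0.087 ]
top hole [0.6354 0.2719]
top hole [0.4362 0.2591]
side hole [0.6362 0.2711]
side hole [0.4338 0.2571]
```

All three bottles are well placed. Now the plate handle.

arm_command([
  [0,22,0],
  [0,0,-30],
  [0,0,-30],
  [0,0,-30],
  [0,0,-17],
  [0,0,-10],
  [0,0,0],
  [0,0,0],
], spin=[0,0,0,0,0,0,0,0])

```text
time: 24.0
tool_pos: [0.5366, 0.2655, 0.1956]
tool_rot: [-3.141, -0.001, 0.064]
contact_force: [-0.0, -0.5, 0.3]
opening: 0.0594
grip_force: 0.0
```

arm_command([
  [0,0,0],
  [0,0,0],
  [0,0,0],
  [0,0,0],
  [0,0,0],
  [0,0,0],
  [0,0,0],
  [0,0,0],
  [0,0,0],
  [0,0,0],
], spin=[0,0,0,0,0,0,0,0,0,0], jaw=-1, squeeze=45)

```text
time: 25.0
tool_pos: [0.536, 0.2661, 0.1946]
tool_rot: [-3.142, -0.0, 0.065]
contact_force: [-0.9, 0.7, -0.3]
opening: 0.0137
grip_force: 45.0
```

arm_command([
  [0,0,10],
  [0,0,20],
  [0,0,30],
  [0,0,30],
  [0,0,30],
  [0,0,20],
  [0,0,0],
  [0,0,0],
], spin=[0,0,0,0,0,0,0,0])

```text
time: 25.8
tool_pos: [0.5357, 0.2658, 0.3342]
tool_rot: [3.141, 0.001, 0.065]
contact_force: [0.0, 0.1, -3.6]
opening: 0.0138
grip_force: 45.0
```

arm_command([
  [0,-15,0],
  [0,-25,0],
  [0,-35,0],
  [0,-35,0],
  [0,-35,0],
  [0,-35,0],
  [0,-35,0],
  [0,-35,0],
  [0,-35,0],
  [0,-35,0],
  [0,-35,0],
  [0.5,-35,0],
  [0.5,-35,0],
  [0.5,-35,0],
  [0.5,-35,0],
  [0.5,-35,0],
  [0.5,-20,0],
  [0.5,-15,0],
  [0,0,0],
  [0,0,0],
], spin=[0,0,-0.1,-0.1,-0.1,-0.1,-0.1,-0.1,-0.1,-0.1,-0.1,-0.1,-0.1,-0.1,-0.1,0,0,0,0,0])

```text
time: 27.8
tool_pos: [0.5394, -0.2983, 0.3341]
tool_rot: [-3.14, 0.001, 0.043]
contact_force: [-0.2, 0.4, -3.6]
opening: 0.0135
grip_force: 45.0
```

arm_command([
  [0,-0.7,-15],
  [0,0,-10],
  [0,0,0],
  [0,0,0],
], spin=[0,0,0,0])

```text
time: 28.2
tool_pos: [0.5397, -0.299, 0.3096]
tool_rot: [-3.141, 0.0, 0.043]
contact_force: [-0.7, 0.3, -2.1]
opening: 0.0135
grip_force: 45.0
```

```bash
python3 - <<'E'
from m import *
cs=[shot('top','top4'),shot('side','side4')];s=observe();print(s['tool_pos'],s['tool_rot'])
h=s['tool_pos'][2]-.195+.006
for c in cs:
    P=pts(c);g=(c['img'].min(2)>150)&(np.abs(P[...,2]-h)<.008)&(P[...,1]<-.2);g=cv2.morphologyEx(g.astype(np.uint8),cv2.MORPH_CLOSE,np.ones((5,5)))
    cn=np.vstack([k for k in cv2.findContours(g,0,2)[0] if cv2.contourArea(k)>60]);w=np.array([ray(c,*k,h)[:2] for k in cn[:,0]])*1000
    print(h,cv2.minAreaRect(w.astype(np.float32)),np.percentile(P[g>0][:,2],[5,50,95]))
a=np.hstack([cs[0]['img'][160:330,390:530],cs[1]['img'][230:400,290:480]])[:,:,::-1];cv2.imwrite('pics/p4.png',cv2.resize(a,None,fx=2.4,fy=2.4,interpolation=cv2.INTER_CUBIC))
E
```

```text
[ 0.53978541 -0.29941065  0.31029893] [ 3.14093297e+00 -8.47251866e-04  4.28445252e-02]
0.12129892606140408 ((539.2015380859375, -299.02984619140625), (221.81700134277344, 60.17567443847656), 2.4799697399139404) [0.11931417 0.12137799 0.12351042]
0.12129892606140408 ((489.4660949707031, -302.9458923339844), (121.60265350341797, 59.94480895996094), 2.3743233680725098) [0.11949608 0.12143983 0.12314889]
```

View pics/p4.png

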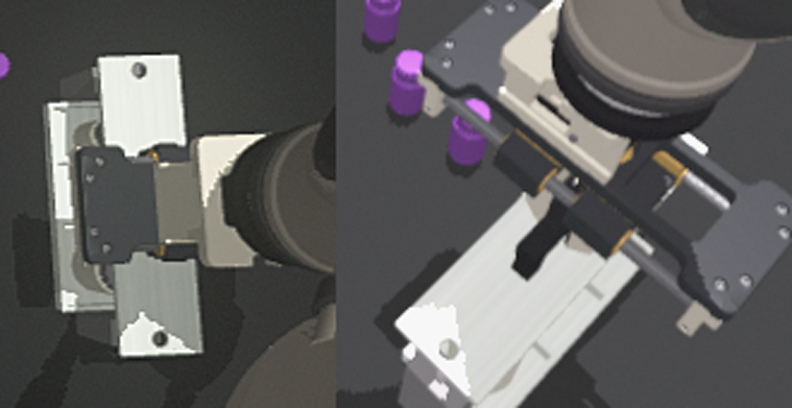

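The plate hangs level above the carrier, its holes at p4 (138,70) and (160,338). By the rays it is about 1 mm short in -y, and the yaw matches. I lower it slowly.

arm_command([
  [-0.2,-0.9,0],
  [0,0,-8],
  [0,0,-8],
  [0,0,-5],
  [0,0,-3],
  [0,0,-3],
  [0,0,-3],
  [0,0,-2],
  [0,0,0],
  [0,0,0],
], spin=[0,0,0,0,0,0,0,0,0,0])

```text
time: 29.3
tool_pos: [0.5394, -0.3006, 0.2778]
tool_rot: [3.141, -0.0, 0.042]
contact_force: [-0.1, 0.0, -3.1]
opening: 0.0135
grip_force: 45.0
```

arm_command([
  [0,0,-2],
  [0,0,-2],
  [0,0,-1.5],
  [0,0,-1],
  [0,0,0],
  [0,0,0],
], spin=[0,0,0,0,0,0])

```text
time: 29.9
tool_pos: [0.5393, -0.3006, 0.2712]
tool_rot: [3.141, -0.0, 0.042]
contact_force: [-0.4, 0.6, -3.6]
opening: 0.0137
grip_force: 45.0
```

arm_command([
  [0,0,-0.5],
  [0,0,0],
  [0,0,0],
], spin=[0,0,0])

```text
time: 30.2
tool_pos: [0.5393, -0.3006, 0.2707]
tool_rot: [3.141, -0.0, 0.042]
contact_force: [-0.4, 0.3, -3.4]
opening: 0.0137
grip_force: 45.0
```

arm_command([
  [0,0,0],
  [0,0,0],
  [0,0,0],
  [0,0,0],
  [0,0,0],
  [0,0,0],
], spin=[0,0,0,0,0,0], jaw=0.1)

```text
time: 30.8
tool_pos: [0.5393, -0.3006, 0.2707]
tool_rot: [3.141, -0.0, 0.042]
contact_force: [-0.7, 1.4, -0.9]
opening: 0.0498
grip_force: 0.0
```

arm_command([
  [0,0,10],
  [0,0,25],
  [0,0,30],
  [0,0,30],
  [0,25,0],
  [0,40,0],
  [0,40,0],
  [0,40,0],
  [0,40,0],
  [0,40,0],
  [0,40,0],
  [0,30,0],
  [0,0,0],
  [0,0,0],
  [0,0,0],
], spin=[0,0,0,0,0,0,0,0,0,0,0,0,0,0,0])

```text
time: 32.3
tool_pos: [0.5394, -0.0064, 0.366]
tool_rot: [3.141, -0.001, 0.042]
contact_force: [-0.1, 0.3, 0.3]
opening: 0.0508
grip_force: 0.0
```

```bash
python3 - <<'E'
from m import *
cs=[shot('top','top5'),shot('side','side5')];h=.082
for c in cs:
    P=pts(c);g=(c['img'].min(2)>130)&(np.abs(P[...,2]-h)<.007)&(P[...,1]<-.2);g=cv2.morphologyEx(g.astype(np.uint8),cv2.MORPH_CLOSE,np.ones((5,5)))
    cn=np.vstack([k for k in cv2.findContours(g,0,2)[0] if cv2.contourArea(k)>60]);w=np.array([ray(c,*k,h)[:2] for k in cn[:,0]])*1000
    q=P[g>0];print(cv2.minAreaRect(w.astype(np.float32)),np.percentile(q[:,2],[5,50,95]),np.linalg.lstsq(np.c_[q[:,:2],np.ones(len(q))],q[:,2],rcond=None)[0].round(3))
a=np.hstack([cs[0]['img'][160:330,390:530],cs[1]['img'][230:415,280:480][:170]])[:,:,::-1];cv2.imwrite('pics/p5.png',cv2.resize(a,None,fx=2.3,fy=2.3,interpolation=cv2.INTER_CUBIC))
print(observe())
E
```

```text
((539.0128173828125, -300.7258605957031), (222.06198120117188, 60.64261245727539), 2.4204909801483154) [0.08033143 0.0824538  0.08478027] [-0.056  1.313  0.506]
((539.3773193359375, -301.73162841796875), (223.9166717529297, 60.49457550048828), 2.41572642326355) [0.08019384 0.08209333 0.08398215] [-0.098 -0.469 -0.007]
{'time': 32.4, 'qpos': array([-1.54525416e-01,  4.02046007e-01,  1.54539485e+00, -3.40862501e-04,
        1.19388440e+00,  1.37562220e+00]), 'qvel': array([-1.08818289e-03,  1.28667477e-03,  1.31250905e-03, -2.75043026e-05,
       -8.36175191e-04,  2.39590669e-03]), 'joint_efforts': array([ 3.51814320e-01, -4.55216610e+01, -2.36273628e+01,  6.14652503e-02,
       -6.67646946e-02, -6.36563025e-03]), 'tool_pos': array([ 0.53939247, -0.00674328,  0.36579751]), 'tool_rot': array([ 3.14122985e+00, -2.00825491e-04,  4.07741580e-02]), 'contact_force': array([-0.04747841, -0.61096259, -0.56428953]), 'torque': array([ 0.00668183, -0.0005889 , -0.01959652]), 'grip_force': 0.0, 'opening': 0.05020596835770011}
```

View pics/p5.png

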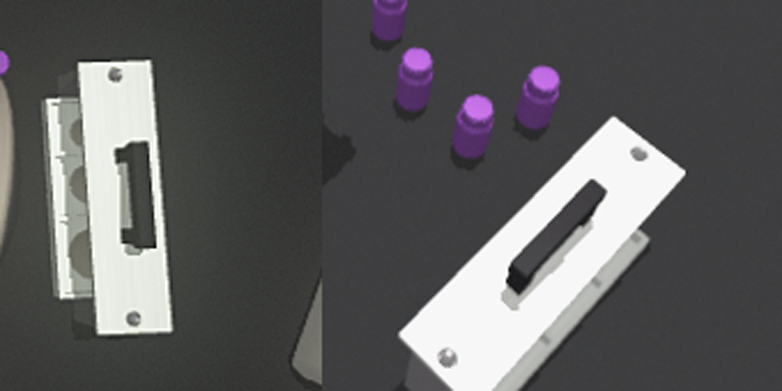

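View pics/side5.png

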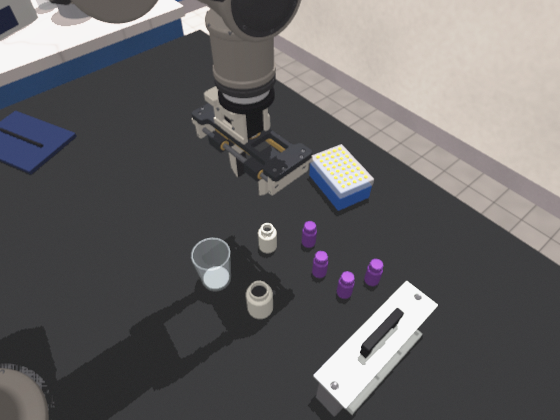

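The plate lies home. Both dowels show through the holes at p5 (115,74) and (134,318), the top face is at 82 mm, and centre and yaw match the dowels. The bystanders stand where they were and the arm is clear.

```bash
python3 -c "
from cell import *
print(hand_in())"
```

```text
the job is handed in; nothing more can be done
None
```

I loaded all three capped bottles in their own compartments, set the plate home on both dowels and handed the job in at about 32 s; the hand-in gave no verdict.

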